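Roll-test the tray's dowels

ROBOT

A 7-joint arm with a two-finger parallel gripper is mounted at the origin on the work surface. World frame = base frame: x ahead of the robot, y to its left, z up, the work surface at z = 0. Lengths are in m, angles in rad, forces in N, time in s.
With the tool pointing down it reaches from about 0.4 to 0.875 m from the base axis. Payload 19.3 kg.
Tool frame: the origin (TCP) lies midway between the tips of the shut fingers; the grasp point (between the pads) lies 19 mm behind it; z points along the fingers, y is the direction in which the jaws open and shut (so a half turn about z gives the same grasp; the last joint's range is limited). The gripper opens to 85 mm and grips with 20 to 120 N. Pads are 22 mm wide; open, the fingers measure 114 mm over their backs; the gripper's body (76 mm by 85 mm) begins 54 mm behind the grasp point. The pads swing forward as they close: fully open they stand 13 mm farther back than shut.
Start: joints at [-1.397, 0.521, -0.036, 1.599, 0.021, 1.021, -0.113], TCP at [0.151, 0.607, 0.231] pointing down, gripper open.
Joint ranges: [-2.91, 2.91], [-0.3, 2.13], [-1.5, 1.42], [0.17, 2.43], [-1.26, 4.41], [0.16, 1.93], [-2.52, 2.52]. Speed limits (rad/s): [1.89, 1.89, 2.39, 2.39, 3.01, 3.01, 3.01].

INTERFACE

Orientations are given as [roll, pitch, yaw] about the fixed x, y, z axes, in that order (R = Rz(yaw) Ry(pitch) Rx(roll)).
In Python, from workcell import telemetry, cams, workorder gives the robot as it stands. The module is installed in compiled form; this text tells all that it offers.
- The arm moves only by the tool apply_moves, never from a script. Its argument "steps" is a list of rows, each a list of 4 numbers: the shift along the tool's x, y, z in cm, then the turn about the tool's z in rad. A call has exactly 10 rows; each row is the pose to reach, as a shift and turn from the pose commanded when the call began, along the tool's axes at that moment; what a row does not reach only later rows make up. A row lasts 1/12 s, in which the tool goes at most 41.7 mm and 7.16 degrees, less where a joint would pass 70% of its speed; a pose out of reach is approached as far as the arm can. A call with a gripper value outside its range is refused whole. "claw" is the closure, from 0 (fully open) to 1 (shut), set as the call begins (left out, the last holds). The fingers move at their own pace and stop on an object; "force" is the grip in N (left out, the last holds). Time passes only in rows, so rows that repeat a pose let the fingers close, or fill a call up. It gives the time, the measured TCP pose, the force and the opening at its end, in the units of the state.
- telemetry.observe(): the state, without advancing time (a new reading comes with each control period).
- cams.grab_frame(name): name is "scene" or "top" or "wrist"; returns a dict with "color" (384x512x3 uint8, red, green, blue), "mtx" (3x3 intrinsics, pixels), "k1" (the pictures are not rectified: a ray, as slopes to the right and down, at radius r is drawn at 1 + k1 r^2 times it, then the intrinsics apply), "eye" and "orientation" of the camera in the world; the wrist camera has in their place "T_tool_cam" (4x4, takes a point from camera to tool coordinates, whose origin is the TCP and whose axes are the flange's). Camera axes: x right, y down, z forward; pixel columns grow to the right and rows downward; lengths in m; the calibration is good to about 2 mm. A picture is of the moment at which its call begins: read the wrist's pose just before it. There is no depth.
- workorder.job_done(): hands the job in, once; it reports no verdict.
Trained networks look in the newest picture that a camera, given by its name, has taken for a name from the list of things; names that differ only in an ending like _2 or _b are one class to them, and where a whole thing is asked for, a point or a joint stands for the part that bears it (a point fixed in the world has none). Each returns a list of dicts, best first, with "score" (0 to 1); they miss things now and then, are a little off and sometimes report something else, mostly with a low value. They report only what shows in the picture. A call takes as long as a camera call. They do not tell look-alikes from the thing itself.
- cams.find_in(camera, name): "box" ([left, top, width, height] in pixels, round what is visible of it).
- cams.pinpoint(camera, name): "uv" ([column, row] in pixels: a listed point, or the origin of a listed thing).
The state is a dict: "clock": time; "qpos": joint angles; "qd": joint speeds; "joint_efforts": joint torques, N m; "position": TCP position; "tool_rot": TCP orientation; "force": force on the tool from outside, world axes, zero at the start; "moment": the same for the moment, N m; "grip_width": finger opening in m.
Only numpy, scipy, OpenCV 4.12 (cv2) and the standard library are available. Lean on these libraries where they do the work, as an engineer would, in place of code of your own. Each camera call takes 0.05 s, during which the arm holds its last target. There are 200 camera calls.

TASK

Two beech dowels lie across the acrylic tray: one is straight, the other is bowed and would only wobble. First take the bowed one out and lay it in the open wooden box; then push the straight one so that it rolls along the tray floor, without lifting or sliding it in the grip, until it rests squarely against the tall stop at the tray's end.

Things in the scene. Friction and masses are not known exactly. Their poses are not given: they have to be found in the camera images.
- straight_dowel: straight varnished beech dowel, 30 mm in diameter, 130 mm long, 65 g, lying on the tray floor across the tray. Origin at the middle of its axis (15 mm above the tray floor); its x axis runs along the dowel, y and z turn as it rolls. Smooth: fingers slip on it when they push it from behind at mid height, so it rolls ahead of them; left alone it rolls on for a few centimetres and stops.
- bowed_dowel: beech dowel of the same 30 mm thickness and 65 g, bent like a banana: its ends stand 17 mm to one side of its middle, 137 mm from end to end; it lies flat on the tray floor across the tray, near the straight one (either may be the nearer to the stop). Origin on its centre line at mid length (15 mm above the tray floor), where the middle 28 mm are straight along its x axis; y points horizontally to the hollow side (both ends bend towards +y), z up.
- tray: fixed flat tray of pale milky acrylic, 180 mm (x) by 400 mm (y). Origin at the centre of its underside; floor top at 5 mm; low rims 11 mm high (6 mm above the floor, 6 mm thick) on three sides; at its +y end a stop bar 30 mm high over the full width, inner face at y = +188 mm. The dowels lie roughly along the tray's x and roll along its y.
- box: fixed open dark wooden box for rejects, 200 mm (x) by 130 mm (y) by 40 mm high, walls and floor about 5 mm thick. Origin at the centre of its underside, z up.
Things that resemble listed ones, but are neither listed nor needed, are in the scene too. Leave any purple or red look-alike of the bowed_dowel alone. What is shaped like the straight_dowel but blue is not meant.

How it is judged:
By the outcome, as a careful person would: the job done as asked, in the order asked, and still so for the second after the job is handed in, with the robot touching nothing.
It also fails if it takes over 64 s, if anything falls off the work surface, if the arm or the gripper's body presses on something with over 40 N, if the wrist force passes 120 N, or if a joint passes its speed limit or range.

## Working session

There is one attempt and no reset: what is moved stays moved. The work goes in short steps, Python scripts to look and compute and a tool call to move; the robot and the scene stay as the last step left them, time stands still between calls to the robot, and variables do not carry over. Pictures are saved under pics/ and viewed, about 8 in all and at most 12, crops included, and the job is handed in when it is done.

Besides the shell and the picture viewer there is one more tool, called after ">>>" as a command line: name --pt "numbers of a row" for each row, then --argument value for the rest. apply_moves: Moves the arm, as the interface text tells. Its arguments: {"type":"object","properties":{"steps":{"type":"array"},"claw":{"type":"number"},"force":{"type":"number"}},"required":["steps"]}

```bash
mkdir -p pics; cat > h.py <<'E'
import numpy as np, cv2
from scipy.spatial.transform import Rotation as R
from workcell import telemetry, cams, workorder
def rot(o):
    o=np.array(o,float)
    if o.shape==(3,3): return o
    if o.size==4: return R.from_quat(o).as_matrix()
    return R.from_euler('xyz',o).as_matrix()
def pose(f,st=None):
    if 'eye' in f: return rot(f['orientation']),np.array(f['eye'])
    T=np.array(f['T_tool_cam']); Rt=rot(st['tool_rot'])
    return Rt@T[:3,:3], Rt@T[:3,3]+np.array(st['position'])
def px2w(f,uv,z,st=None):
    Rc,e=pose(f,st); K=np.array(f['mtx']); k=f['k1']
    p=cv2.undistortPoints(np.array([[uv]],float),K,np.array([k,0,0,0.]))[0,0]
    d=Rc@np.array([p[0],p[1],1]); return e+d*(z-e[2])/d[2]
def w2px(f,X,st=None):
    Rc,e=pose(f,st); c=Rc.T@(np.array(X)-e)
    return cv2.projectPoints(c.reshape(1,1,3),np.zeros(3),np.zeros(3),np.array(f['mtx']),np.array([f['k1'],0,0,0.]))[0].ravel()
def save(f,n): cv2.imwrite('pics/'+n,f['color'][:,:,::-1])
E
python3 - <<'E'
from h import *
s=telemetry.observe(); print({k:np.round(v,3) for k,v in s.items()})
ims=[]
for c in ['top','scene']:
    f=cams.grab_frame(c); ims.append(f['color'])
    print(c,f['eye'],f['orientation'],f['k1'])
    for n,z in [('straight_dowel',.02),('bowed_dowel',.02),('tray',0),('box',0)]:
        for d in cams.pinpoint(c,n)[:4]: print(n,np.round(d['uv'],1),round(d['score'],2),np.round(px2w(f,d['uv'],z),3))
im=np.vstack(ims); save({'color':ims[0]},'top0.png'); save({'color':ims[1]},'scene0.png')
E
```

```text
{'clock': np.float64(0.0), 'qpos': array([-1.397,  0.522, -0.036,  1.6  ,  0.021,  1.021, -0.113]), 'qd': array([ 0.001, -0.   ,  0.001,  0.   ,  0.   ,  0.001,  0.001]), 'joint_efforts': array([-0.0000e+00, -9.2711e+01,  1.9800e+00, -3.6994e+01,  1.8000e-02,
        8.0000e-03,  0.0000e+00]), 'position': array([0.151, 0.606, 0.231]), 'tool_rot': array([-3.14 ,  0.   ,  2.898]), 'force': array([-0.319,  0.791, -0.425]), 'moment': array([ 0.025,  0.002, -0.016]), 'grip_width': np.float64(0.085)}
top [ 0.32775644 -0.09425159  1.32200313] [-2.99081316e+00 -7.29115062e-04 -1.55231522e+00] -0.08375125952829678
straight_dowel [260.  193.7] 0.74 [ 0.535 -0.075  0.02 ]
straight_dowel [179.4  98.7] 0.74 [0.824 0.177 0.02 ]
bowed_dowel [367.2 302.7] 0.66 [ 0.227 -0.386  0.02 ]
bowed_dowel [154.2 280.9] 0.59 [0.277 0.224 0.02 ]
tray [214. 196.] 0.91 [0.529 0.062 0.   ]
box [337.8 189.4] 0.62 [ 0.556 -0.306  0.   ]
scene [1.05699684 0.68567299 0.6696047 ] [-2.14589556 -0.01563339  2.56011605] -0.1342395242188018
straight_dowel [203.3 312.3] 0.65 [0.835 0.181 0.02 ]
straight_dowel [257.5 207. ] 0.59 [ 0.543 -0.062  0.02 ]
bowed_dowel [409.5 228.6] 0.9 [0.264 0.229 0.02 ]
bowed_dowel [279.  221.7] 0.78 [0.532 0.022 0.02 ]
bowed_dowel [207.  176.2] 0.23 [ 0.584 -0.276  0.02 ]
tray [286.  233.8] 0.69 [0.531 0.052 0.   ]
box [211.7 173.4] 0.92 [ 0.549 -0.313  0.   ]
```

View pics/top0.png

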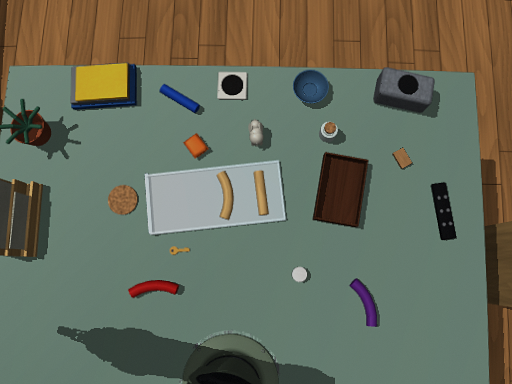

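```bash
python3 - <<'E'
import cv2
a=cv2.imread('pics/top0.png')[130:260,120:300]
b=cv2.imread('pics/scene0.png')[160:300,190:400]
h=290
cv2.imwrite('pics/crop0.png',cv2.hconcat([cv2.resize(a,(400,h),interpolation=2),cv2.resize(b,(400,h),interpolation=2)]))
E
```

```text
(no output)
```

View pics/crop0.png

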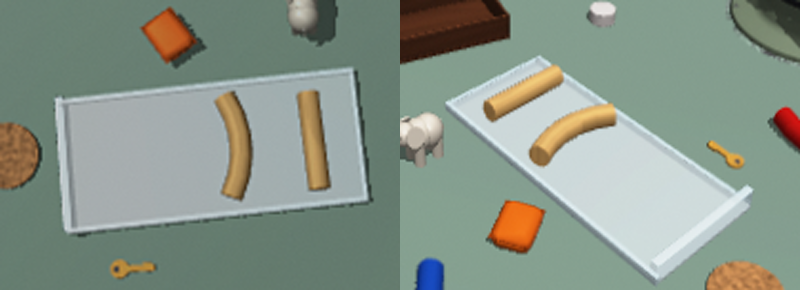

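The top view shows the tray with its stop at the left end (col ~150). There are four candidates:
- Bowed: the beech one in the tray, middle about (229,197). Red at (154,288) and purple at (365,303) are look-alikes.
- Straight: the beech one at (261,193). Blue at (180,98) is a look-alike.

The crop confirms that the two beech dowels in the tray are the ones meant, and that the bowed one is nearer the stop with its hollow facing it. The wooden box is at (341,190).

```bash
cat >> h.py <<'E'
def beech(f,z=.02,st=None,amin=60):
    "beech-coloured blobs: world centroid, long axis yaw, contour"
    h=cv2.cvtColor(f['color'],cv2.COLOR_RGB2HSV)
    m=cv2.inRange(h,(8,70,90),(28,220,255)); m=cv2.morphologyEx(m,cv2.MORPH_OPEN,np.ones((3,3)))
    out=[]
    for c in cv2.findContours(m,cv2.RETR_EXTERNAL,cv2.CHAIN_APPROX_NONE)[0]:
        if cv2.contourArea(c)<amin: continue
        W=np.array([px2w(f,p,z,st)[:2] for p in c[:,0]])
        hull=W.astype(np.float32)
        (cx,cy),(w,h_),a=cv2.minAreaRect(hull)
        yaw=np.deg2rad(a if w>h_ else a+90); yaw=(yaw+np.pi/2)%np.pi-np.pi/2
        out.append((np.round([cx,cy],4),np.round(sorted([w,h_]),3),round(yaw,3),cv2.boundingRect(c)))
    return out
E
python3 - <<'E'
from h import *
f=cams.grab_frame('top')
for b in beech(f): print(b)
print('mid',px2w(f,[229.5,197],.025))
for n,z,P in [('tray rim',.011,[(146,175),(278,161),(285,219),(151,234)]),('box',.04,[(326,153),(368,159),(357,227),(314,220)])]:
    W=np.array([px2w(f,p,z)[:2] for p in P]); print(n,np.round(W,3),W.mean(0))
    d=np.diff(np.vstack([W,W[:1]]),axis=0); print(np.round(np.hypot(*d.T),3),np.round(np.arctan2(d[:,1],d[:,0]),3))
E
```

```text
(array([ 0.1059, -0.7959]), array([0.025, 0.213]), np.float64(-0.029), (503, 308, 9, 76))
(array([ 0.3077, -0.7958]), array([0.035, 0.04 ]), np.float64(-1.568), (498, 269, 14, 13))
(array([0.3665, 0.1543]), array([0.023, 0.05 ]), np.float64(-1.548), (171, 246, 18, 9))
(array([0.5108, 0.3319]), array([0.084, 0.087]), np.float64(0.062), (108, 185, 29, 30))
(array([ 0.5394, -0.0756]), array([0.026, 0.13 ]), np.float64(0.145), (254, 171, 14, 44))
(array([0.5317, 0.0275]), array([0.036, 0.14 ]), np.float64(0.086), (218, 171, 14, 48))
(array([ 0.6527, -0.4978]), array([0.036, 0.053]), np.float64(0.516), (394, 149, 17, 18))
(array([0.6793, 0.1223]), array([0.046, 0.057]), np.float64(0.586), (186, 136, 19, 19))
(array([ 0.7423, -0.2811]), array([0.03 , 0.032]), np.float64(-0.005), (325, 122, 11, 11))
(array([ 0.8032, -0.0637]), array([0.758, 1.659]), np.float64(-1.554), (1, 0, 511, 232))
mid [0.52308459 0.01388937 0.025     ]
tray rim [[ 0.587  0.267]
 [ 0.636 -0.126]
 [ 0.463 -0.149]
 [ 0.411  0.242]] [0.52450932 0.05833781]
[0.396 0.175 0.395 0.177] [-1.446 -3.01   1.702  0.141]
box [[ 0.656 -0.266]
 [ 0.641 -0.39 ]
 [ 0.441 -0.355]
 [ 0.459 -0.231]] [ 0.54926904 -0.31031217]
[0.125 0.203 0.125 0.201] [-1.695  2.969  1.426 -0.175]
```

>>> apply_moves --pt "-3 -2.8 0.2 0" --pt "-6 -5.6 0.5 -0.05" --pt "-9 -8.4 1 -0.1" --pt "-12 -11.2 1.5 -0.15" --pt "-15 -14 2 -0.2" --pt "-18 -16.8 2.5 -0.25" --pt "-21 -19.6 3 -0.3" --pt "-24 -22.4 3.5 -0.34" --pt "-27 -25.2 4 -0.34" --pt "-30 -28 4 -0.34" --claw 0 --force 40

```text
clock: 1.38
position: [0.3749, 0.2603, 0.1908]
tool_rot: [-3.141, -0.0, -3.045]
force: [1.4, 0.7, 0.7]
grip_width: 0.0858
```

>>> apply_moves --pt "-1.7 -3.4 0 0" --pt "-3.4 -6.8 0 0" --pt "-5.1 -10.2 0 0" --pt "-6.8 -13.6 0 0" --pt "-8.5 -17 0 0" --pt "-10.2 -20.4 0 0" --pt "-11.9 -23.8 0 0" --pt "-12.8 -26.2 0 0" --pt "-12.8 -26.2 0 0" --pt "-12.8 -26.2 0 0"

```text
clock: 2.22
position: [0.5272, 0.0125, 0.1912]
tool_rot: [-3.141, -0.0, -3.048]
force: [-1.1, 0.9, -0.1]
grip_width: 0.0856
```

```bash
python3 - <<'E'
from h import *
s=telemetry.observe(); f=cams.grab_frame('wrist'); save(f,'w1.png')
print(s['position'],s['tool_rot'])
for b in beech(f,.02,s,400): print(b)
for n in ['bowed_dowel','straight_dowel']:
    for d in cams.pinpoint('wrist',n)[:2]: print(n,np.round(d['uv']),round(d['score'],2),px2w(f,d['uv'],.02,s))
E
```

```text
[0.52723259 0.0125426  0.19115928] [-3.14135252e+00 -1.11306090e-04 -3.04803393e+00]
(array([0.6817, 0.1218]), array([0.051, 0.068]), np.float64(0.666), (297, 268, 51, 50))
(array([0.5205, 0.3078]), array([0.054, 0.086]), np.float64(0.348), (470, 154, 42, 66))
(array([ 0.5462, -0.0753]), array([0.029, 0.134]), np.float64(0.148), (159, 125, 37, 110))
(array([0.5368, 0.0284]), array([0.042, 0.144]), np.float64(0.112), (248, 120, 37, 119))
(array([0.3776, 0.1524]), array([0.022, 0.056]), np.float64(-1.445), (371, 38, 52, 23))
bowed_dowel [260. 182.] 0.85 [0.53734699 0.02187632 0.02      ]
straight_dowel [178. 181.] 0.7 [ 0.5448113  -0.07478996  0.02      ]
```

View pics/w1.png

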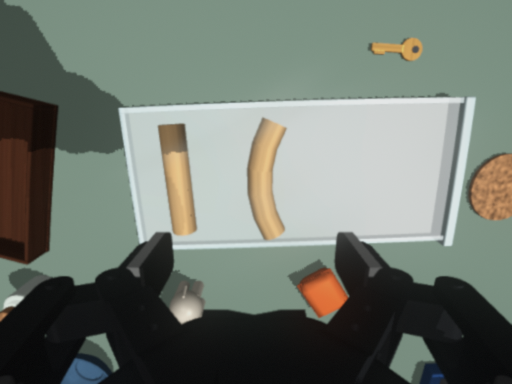

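The wrist view shows the beech bowed dowel with its middle at (260,182), the straight one at (178,181), and room for the fingers between them. I'll descend over the bowed middle.

>>> apply_moves --pt "-0.5 0.3 2 -0.02" --pt "-0.9 0.7 4.5 -0.02" --pt "-0.9 0.7 7 -0.02" --pt "-0.9 0.7 9.5 -0.02" --pt "-0.9 0.7 12 -0.02" --pt "-0.9 0.7 14 -0.02" --pt "-0.9 0.7 16 -0.02" --pt "-0.9 0.7 17.5 -0.02" --pt "-0.9 0.7 18.3 -0.02" --pt "-0.9 0.7 18.3 -0.02"

```text
clock: 3.2
position: [0.5343, 0.0226, 0.0071]
tool_rot: [3.141, -0.002, -3.024]
force: [-0.4, -0.3, -0.3]
grip_width: 0.0854
```

>>> apply_moves --pt "0 0 0 0" --pt "0 0 0 0" --pt "0 0 0 0" --pt "0 0 0 0" --pt "0 0 0 0" --pt "0 0 0 0" --pt "0 0 0 0" --pt "0 0 0 0" --pt "0 0 0 0" --pt "0 0 0 0" --claw 0.8 --force 40

```text
clock: 4.03
position: [0.5356, 0.0218, 0.0091]
tool_rot: [3.141, 0.001, -3.025]
force: [-1.5, 0.6, 9.7]
grip_width: 0.0285
```

>>> apply_moves --pt "0 0 -1.5 0" --pt "0 0 -4 0" --pt "0 0 -7 0" --pt "0 0 -10 0" --pt "0.2 -2 -11 0" --pt "0.4 -5 -11 0" --pt "0.6 -8 -11 0.04" --pt "0.9 -11.5 -11 0.09" --pt "1.2 -15 -11 0.15" --pt "1.5 -18.5 -11 0.2"

```text
clock: 4.87
position: [0.5417, -0.1654, 0.1188]
tool_rot: [3.142, 0.001, 3.055]
force: [0.3, 0.6, -0.6]
grip_width: 0.0286
```

>>> apply_moves --pt "-0.4 -3.5 0 0.03" --pt "-0.8 -7 0 0.067" --pt "-1.3 -10.5 0 0.067" --pt "-1.7 -13.5 0 0.067" --pt "-2 -15 0 0.067" --pt "-2 -15.3 0 0.067" --pt "-2 -15.3 0 0.067" --pt "-2 -15.3 0 0.067" --pt "-2 -15.3 0 0.067" --pt "-2 -15.3 0 0.067"

```text
clock: 5.7
position: [0.5493, -0.3167, 0.1184]
tool_rot: [3.141, 0.0, 2.992]
force: [-0.4, 0.5, -0.7]
grip_width: 0.0285
```

```bash
python3 - <<'E'
from h import *
s=telemetry.observe(); f=cams.grab_frame('wrist'); g=cams.grab_frame('top')
print(s['position'],s['tool_rot'],s['grip_width'])
im=np.hstack([cv2.resize(f['color'],(400,300)),cv2.resize(g['color'][110:260,220:420],(400,300))]); save({'color':im},'w2.png')
for b in beech(g,.02): 
  if b[0][0]>.4: print(b)
E
```

```text
[ 0.54925426 -0.31666563  0.11844525] [3.14118223e+00 6.62365748e-05 2.99231164e+00] 0.02850048327099466
(array([0.5108, 0.3319]), array([0.084, 0.087]), np.float64(0.062), (108, 185, 29, 30))
(array([ 0.5393, -0.0758]), array([0.027, 0.131]), np.float64(0.137), (254, 171, 14, 44))
(array([0.6775, 0.1231]), array([0.047, 0.058]), np.float64(0.627), (185, 136, 21, 19))
(array([ 0.7423, -0.2811]), array([0.03 , 0.032]), np.float64(-0.005), (325, 122, 11, 11))
(array([ 0.7634, -0.0634]), array([0.837, 1.661]), np.float64(-1.554), (1, 0, 511, 259))
```

View pics/w2.png

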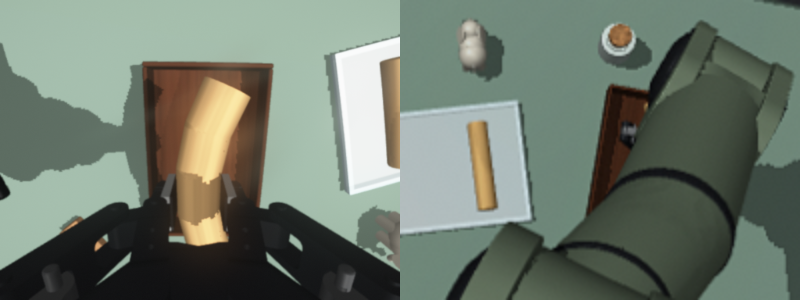

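The wrist view shows the bowed dowel held over the box and roughly parallel to it (box at cols 143–272, dowel about 180–248). The straight dowel has not moved. I'll lower and release with a part opening, because the box is narrow for fully open fingers.

>>> apply_moves --pt "0 0 2 0" --pt "0 0 4 0" --pt "0 0 6 0" --pt "0 0 7.5 0" --pt "0 0 9 0" --pt "0 0 9.8 0" --pt "0 0 10.3 0" --pt "0 0 10.5 0" --pt "0 0 10.5 0" --pt "0 0 10.5 0"

```text
clock: 6.63
position: [0.5493, -0.3181, 0.014]
tool_rot: [-3.141, 0.001, 2.991]
force: [0.8, 0.3, 0.1]
grip_width: 0.0288
```

>>> apply_moves --pt "0 0 0 0" --pt "0 0 0 0" --pt "0 0 0 0" --pt "0 0 0 0" --pt "0 0 0 0" --pt "0 0 0 0" --pt "0 0 -0.5 0" --pt "0 0 -2 0" --pt "0 0 -4 0" --pt "0 0 -7 0" --claw 0.42

```text
clock: 7.47
position: [0.5479, -0.3174, 0.0826]
tool_rot: [3.141, -0.003, 2.991]
force: [-0.9, 0.2, -0.0]
grip_width: 0.0498
```

>>> apply_moves --pt "0 0 -3 0" --pt "0 2 -5 0" --pt "0 5 -6 0" --pt "0 8 -6 0" --pt "0 11 -6 0" --pt "0 14 -6 0" --pt "0 17 -6 0" --pt "0 17 -6 0" --pt "0 17 -6 0" --pt "0 17 -6 0"

```text
clock: 8.3
position: [0.5744, -0.1504, 0.1436]
tool_rot: [-3.141, 0.0, 2.991]
force: [-0.1, -0.4, -0.8]
grip_width: 0.0496
```

```bash
python3 - <<'E'
from h import *
s=telemetry.observe(); f=cams.grab_frame('wrist'); g=cams.grab_frame('top')
print(s['clock'],s['position'],s['tool_rot'],s['grip_width'])
im=np.hstack([cv2.resize(f['color'],(400,300)),cv2.resize(g['color'][110:260,220:420],(400,300))]); save({'color':im},'w3.png')
for c,h,st in [('top',g,None),('wrist',f,s)]:
  for b in beech(h,.02,st,200 if st else 60): 
    if b[0][0]>.4 and abs(b[0][1])<.45: print(c,b)
E
```

```text
8.3 [ 0.5744     -0.15040639  0.14361585] [-3.14111842e+00  2.13772622e-04  2.99063556e+00] 0.04960704492548553
top (array([0.5108, 0.3319]), array([0.084, 0.087]), np.float64(0.062), (108, 185, 29, 30))
top (array([ 0.548 , -0.3114]), array([0.043, 0.14 ]), np.float64(-0.13), (331, 168, 18, 47))
top (array([0.6784, 0.123 ]), array([0.048, 0.058]), np.float64(0.578), (186, 136, 20, 20))
top (array([ 0.6937, -0.0647]), array([0.977, 1.661]), np.float64(-1.553), (1, 0, 511, 307))
wrist (array([0.6834, 0.1039]), array([0.044, 0.078]), np.float64(0.124), (473, 208, 39, 63))
wrist (array([ 0.5527, -0.3084]), array([0.095, 0.179]), np.float64(-0.156), (38, 94, 111, 170))
wrist (array([ 0.4586, -0.2952]), array([0.004, 0.119]), np.float64(1.411), (23, 86, 122, 5))
wrist (array([ 0.5453, -0.0749]), array([0.029, 0.133]), np.float64(0.143), (301, 70, 51, 137))
```

View pics/w3.png

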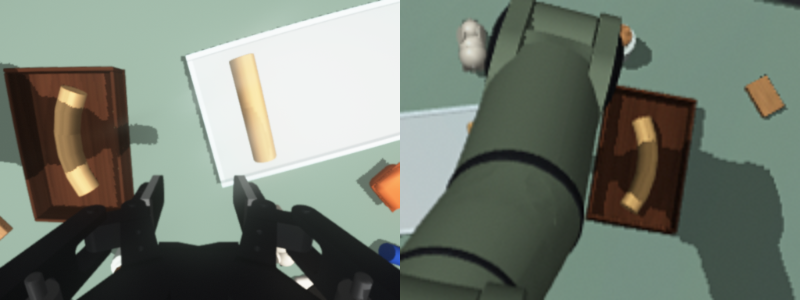

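The bowed dowel lies flat in the box (left pane about (75,140), right pane about (640,165)). The straight dowel is still in place at (252,108) in the wrist pane. Next I'll turn the gripper so both open fingers sit side by side behind it.

>>> apply_moves --pt "0.4 0.4 0 0.12" --pt "0.8 0.8 0 0.24" --pt "1.2 1.2 0 0.36" --pt "1.6 1.6 0 0.48" --pt "2 2 0 0.6" --pt "2.5 2.4 0 0.72" --pt "3 2.8 0 0.84" --pt "3.2 3 0 0.96" --pt "3.2 3 0 1.08" --pt "3.2 3 0 1.2" --claw 0

```text
clock: 9.23
position: [0.5472, -0.1163, 0.1435]
tool_rot: [3.141, 0.0, 1.784]
force: [0.4, 0.2, 0.1]
grip_width: 0.0855
```

>>> apply_moves --pt "0 0 0 0.09" --pt "0 0 0 0.09" --pt "0 0 0 0.09" --pt "0 0 0 0.09" --pt "0 0 0 0.09" --pt "0 0 0 0.09" --pt "0 0 0 0.09" --pt "0 0 0 0.09" --pt "0 0 0 0.09" --pt "0 0 0 0.09"

```text
clock: 10.07
position: [0.5473, -0.1154, 0.1433]
tool_rot: [3.142, 0.0, 1.701]
force: [-0.1, 0.5, 1.3]
grip_width: 0.0856
```

```bash
python3 - <<'E'
from h import *
s=telemetry.observe(); f=cams.grab_frame('wrist'); save(f,'w4.png')
print(s['clock'],s['position'],s['tool_rot'],s['grip_width'],s['qpos'])
for b in beech(f,.02,s,400): print(b)
E
```

```text
10.0667 [ 0.54734763 -0.11541862  0.14332417] [3.14158600e+00 5.61701724e-05 1.70100151e+00] 0.08563096806845982 [-0.2328358   0.58184184  0.47503623  1.87370448 -0.3680812   0.77316716
  0.57250838]
(array([ 0.7762, -0.3203]), array([0.041, 0.053]), np.float64(-1.522), (393, 345, 31, 33))
(array([ 0.5434, -0.0754]), array([0.028, 0.135]), np.float64(0.147), (185, 129, 139, 31))
```

View pics/w4.png

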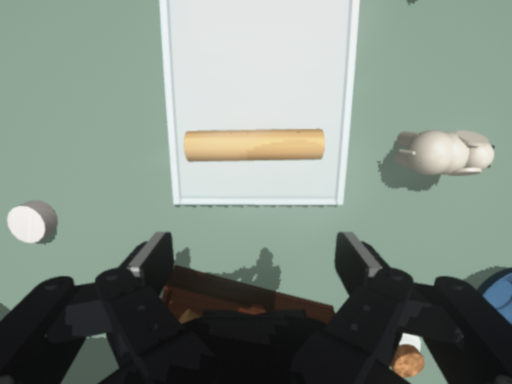

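The straight dowel spans cols 185–324 at row 145, and the rear rim is at row ~203. I'll check the rim position numerically.

```bash
python3 - <<'E'
from h import *
s=telemetry.observe(); f=cams.grab_frame('wrist')
for p in [(174,206),(344,205),(161,2),(360,2)]: print(p,px2w(f,p,.011,s))
a=px2w(f,(174,206),.011,s);b=px2w(f,(344,205),.011,s);print(np.arctan2(*(b-a)[1::-1]),np.linalg.norm(b-a))
print(px2w(f,(255,128),.02,s),px2w(f,(255,161),.02,s))
for c,d in [((174,206),(161,2)),((344,205),(360,2))]:
    v=px2w(f,d,.011,s)-px2w(f,c,.011,s); print(np.arctan2(v[1],v[0])-np.pi/2)
E
```

```text
(174, 206) [ 0.46758706 -0.15148053  0.011     ]
(344, 205) [ 0.64706335 -0.12691925  0.011     ]
(161, 2) [0.44395104 0.04026068 0.011     ]
(360, 2) [0.6217445 0.0638952 0.011    ]
0.13600490319840666 0.18114908814545827
[ 0.54242863 -0.05962003  0.02      ] [ 0.54658244 -0.09107141  0.02      ]
0.12265170886230092
0.13191772663363976
```

>>> apply_moves --pt "0 0 2 0" --pt "0 0 4 0" --pt "0 0 6 0" --pt "0 0 8 0" --pt "0 0 10 0" --pt "0 0 11.5 0" --pt "0 0 12.7 0" --pt "0 0 13.5 0" --pt "0 0 14 0" --pt "0 0 14 0"

```text
clock: 11.0
position: [0.5471, -0.1154, 0.0028]
tool_rot: [-3.141, -0.0, 1.701]
force: [-0.1, 0.3, -0.2]
grip_width: 0.0853
```

>>> apply_moves --pt "0.3 0 0 0" --pt "0.6 0 0 0" --pt "0.9 0 0 0" --pt "1.3 0 0 0" --pt "1.8 0 0 0" --pt "2.3 0 0 0" --pt "2.8 0 0 0" --pt "3.3 0 0 0" --pt "3.8 0 0 0" --pt "4.3 0 0 0"

```text
clock: 11.83
position: [0.5417, -0.0722, 0.0033]
tool_rot: [-3.142, -0.0, 1.701]
force: [0.1, -0.0, 0.2]
grip_width: 0.0856
```

```bash
python3 - <<'E'
from h import *
s=telemetry.observe(); f=cams.grab_frame('wrist'); save(f,'w5.png')
print(s['clock'],s['position'],s['tool_rot'],s['force'])
for b in beech(f,.02,s,400): print(b)
g=cams.grab_frame('top')
for b in beech(g): print(b) if .4<b[0][0]<.6 else 0
E
```

```text
11.8333 [ 0.54167775 -0.07217611  0.00328906] [-3.14153255e+00 -3.02927616e-05  1.70083562e+00] [ 0.14424803 -0.04623429  0.19842026]
(array([ 0.5396, -0.0464]), array([0.03 , 0.145]), np.float64(0.13), (107, 174, 295, 60))
(array([0.4486, 0.6737]), array([0.011, 0.144]), np.float64(-0.003), (6, 194, 8, 49))
(array([0.4492, 0.6198]), array([0.02 , 0.225]), np.float64(-0.003), (21, 181, 13, 76))
(array([ 0.5481, -0.3131]), array([0.04 , 0.139]), np.float64(-0.081), (333, 168, 16, 47))
```

View pics/w5.png

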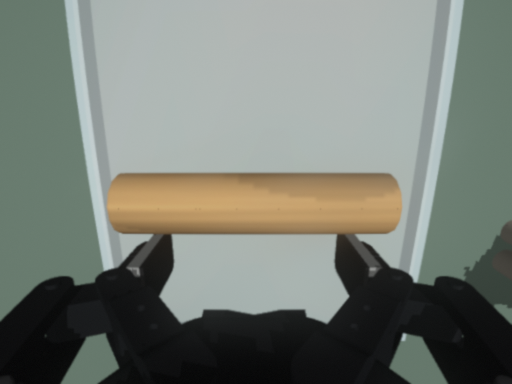

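The dowel rolls just ahead of the two fingers and is square in the tray: it spans cols 107–402 at row 204, with a gap to both rims. I'll keep pushing.

>>> apply_moves --pt "0.5 0 0 0" --pt "1 0 0 0" --pt "1.5 0 0 0" --pt "2 0 0 0" --pt "2.5 0 0 0" --pt "3 0 0 0" --pt "3.5 0 0 0" --pt "4 0 0 0" --pt "4.5 0 0 0" --pt "5 0 0 0"

```text
clock: 12.77
position: [0.5352, -0.0227, 0.0033]
tool_rot: [3.142, 0.0, 1.701]
force: [-0.0, 0.4, -0.6]
grip_width: 0.0853
```

>>> apply_moves --pt "0.5 0 0 0" --pt "1 0 0 0" --pt "1.5 0 0 0" --pt "2 0 0 0" --pt "2.5 0 0 0" --pt "3 0 0 0" --pt "3.5 0 0 0" --pt "4 0 0 0" --pt "4.5 0 0 0" --pt "5 0 0 0"

```text
clock: 13.6
position: [0.5287, 0.0269, 0.0033]
tool_rot: [3.142, 0.0, 1.701]
force: [-0.2, -1.0, -0.7]
grip_width: 0.0856
```

>>> apply_moves --pt "0.5 0 0 0" --pt "1 0 0 0" --pt "1.5 0 0 0" --pt "2 0 0 0" --pt "2.5 0 0 0" --pt "3 0 0 0" --pt "3.5 0 0 0" --pt "4 0 0 0" --pt "4.5 0 0 0" --pt "5 0 0 0"

```text
clock: 14.43
position: [0.5222, 0.0765, 0.0033]
tool_rot: [-3.142, 0.0, 1.701]
force: [0.4, -0.2, -0.1]
grip_width: 0.0852
```

```bash
python3 - <<'E'
from h import *
s=telemetry.observe(); f=cams.grab_frame('wrist'); save(f,'w6.png')
print(s['clock'],s['position'],s['tool_rot'],s['force'])
for b in beech(f,.02,s,400): print(b)
E
```

```text
14.4333 [0.52223514 0.07647415 0.00329172] [-3.14154489e+00  3.43709289e-06  1.70076703e+00] [ 0.37230799 -0.24090443 -0.0586511 ]
(array([0.5202, 0.1025]), array([0.031, 0.145]), np.float64(0.13), (107, 173, 295, 61))
```

View pics/w6.png

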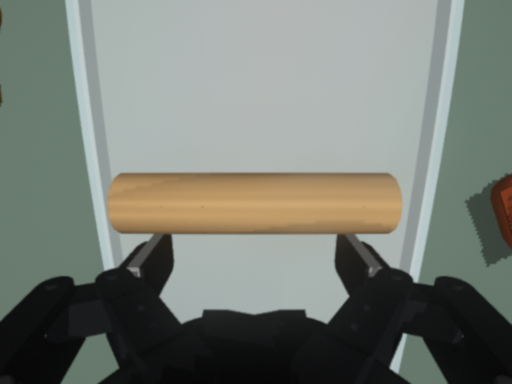

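Still square (same pixel span), and the surface marks have turned, so it is rolling. About 128 mm remain.

>>> apply_moves --pt "0.5 0 0 0" --pt "1 0 0 0" --pt "1.5 0 0 0" --pt "2 0 0 0" --pt "2.5 0 0 0" --pt "3 0 0 0" --pt "3.5 0 0 0" --pt "4 0 0 0" --pt "4.5 0 0 0" --pt "5 0 0 0"

```text
clock: 15.32
position: [0.5157, 0.126, 0.0033]
tool_rot: [-3.142, 0.0, 1.701]
force: [0.0, -0.6, 0.1]
grip_width: 0.0853
```

>>> apply_moves --pt "0.5 0 0 0" --pt "1 0 0 0" --pt "1.5 0 0 0" --pt "2 0 0 0" --pt "2.5 0 0 0" --pt "3 0 0 0" --pt "3.5 0 0 0" --pt "4 0 0 0" --pt "4.5 0 0 0" --pt "5 0 0 0"

```text
clock: 16.15
position: [0.5093, 0.1756, 0.0033]
tool_rot: [-3.142, 0.0, 1.701]
force: [0.6, -0.6, -0.0]
grip_width: 0.0854
```

```bash
python3 - <<'E'
from h import *
s=telemetry.observe(); f=cams.grab_frame('wrist'); save(f,'w7.png')
print(s['clock'],s['position'],s['tool_rot'],s['force'])
for b in beech(f,.02,s,400): print(b)
E
```

```text
16.15 [0.50930822 0.1756166  0.00331433] [-3.14158856e+00  1.89113975e-05  1.70077292e+00] [ 0.57797163 -0.61438341 -0.02487306]
(array([0.3866, 0.17  ]), array([0.018, 0.053]), np.float64(1.5), (0, 184, 35, 93))
(array([0.5073, 0.2015]), array([0.03 , 0.145]), np.float64(0.129), (108, 174, 294, 60))
(array([0.5221, 0.2905]), array([0.004, 0.031]), np.float64(0.146), (281, 0, 75, 11))
```

View pics/w7.png

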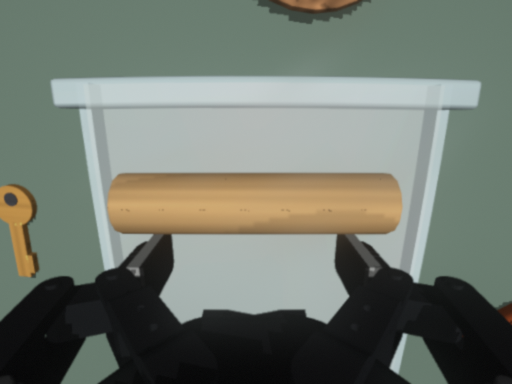

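```bash
python3 - <<'E'
from h import *
s=telemetry.observe(); f=cams.grab_frame('wrist')
x=np.array([np.cos(1.7008),np.sin(1.7008)])
g=cv2.cvtColor(f['color'],cv2.COLOR_RGB2GRAY)
e=[]
for u in (130,200,256,320,390):
    col=g[90:125,u-2:u+3].mean(1); r=91+np.argmax(np.abs(np.diff(col)[5:]))+5
    e.append([round(float((px2w(f,(u,r),z,s)[:2]-np.array(s['position'])[:2])@x),4) for z in (.03,.035)]+[int(r)])
print(e)
E
```

```text
[[0.0697, 0.0696, 111], [0.0694, 0.0694, 111], [0.0706, 0.0705, 108], [0.0695, 0.0694, 111], [0.0694, 0.0694, 112]]
```

The stop's inner face (row ~110) is about 70 mm ahead of the TCP and the dowel's front about 41 mm, so 29 mm remain. I'll approach more slowly.

>>> apply_moves --pt "0.4 0 0 0" --pt "0.8 0 0 0" --pt "1.2 0 0 0" --pt "1.5 0 0 0" --pt "1.8 0 0 0" --pt "2 0 0 0" --pt "2.2 0 0 0" --pt "2.4 0 0 0" --pt "2.5 0 0 0" --pt "2.6 0 0 0"

```text
clock: 17.08
position: [0.506, 0.201, 0.0033]
tool_rot: [3.142, 0.0, 1.701]
force: [0.4, -0.4, -0.1]
grip_width: 0.0856
```

>>> apply_moves --pt "0.03 0 0 0" --pt "0.06 0 0 0" --pt "0.09 0 0 0" --pt "0.12 0 0 0" --pt "0.15 0 0 0" --pt "0.18 0 0 0" --pt "0.21 0 0 0" --pt "0.24 0 0 0" --pt "0.24 0 0 0" --pt "0.24 0 0 0"

```text
clock: 17.92
position: [0.5056, 0.2033, 0.0033]
tool_rot: [-3.141, 0.0, 1.701]
force: [0.5, 0.2, -0.9]
grip_width: 0.0853
```

>>> apply_moves --pt "0.03 0 0 0" --pt "0.06 0 0 0" --pt "0.09 0 0 0" --pt "0.12 0 0 0" --pt "0.12 0 0 0" --pt "0.12 0 0 0" --pt "0.12 0 0 0" --pt "0.12 0 0 0" --pt "0.12 0 0 0" --pt "0.12 0 0 0"

```text
clock: 18.75
position: [0.5055, 0.2045, 0.0033]
tool_rot: [-3.142, 0.0, 1.701]
force: [-0.8, 0.2, -0.6]
grip_width: 0.0858
```

```bash
python3 - <<'E'
from h import *
s=telemetry.observe(); f=cams.grab_frame('wrist'); save({'color':cv2.resize(f['color'][60:260,80:430],None,fx=2,fy=2)},'w8.png')
print(s['clock'],s['position'],s['tool_rot'],s['force'])
for b in beech(f,.02,s,400): print(b)
E
```

```text
18.75 [0.50551597 0.20445649 0.00327736] [-3.14155724e+00  4.22581722e-05  1.70072697e+00] [-0.81652798  0.2497597  -0.55529094]
(array([0.3833, 0.1819]), array([0.022, 0.039]), np.float64(1.246), (4, 231, 41, 63))
(array([0.5036, 0.2298]), array([0.029, 0.145]), np.float64(0.13), (107, 176, 295, 58))
(array([0.5191, 0.3063]), array([0.031, 0.077]), np.float64(0.146), (222, 0, 186, 78))
```

View pics/w8.png

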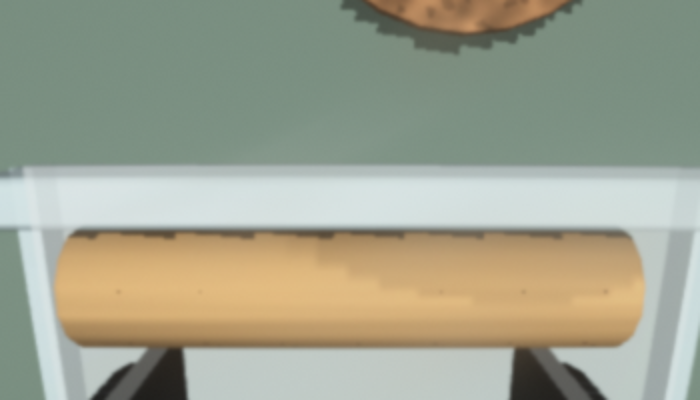

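The dowel is at or just short of the stop: the bar's edge and the dowel's upper edge meet at crop row ~230 across its whole length. The force shows no contact yet, so I'll creep on.

>>> apply_moves --pt "0.01 0 0 0" --pt "0.02 0 0 0" --pt "0.03 0 0 0" --pt "0.04 0 0 0" --pt "0.05 0 0 0" --pt "0.06 0 0 0" --pt "0.07 0 0 0" --pt "0.08 0 0 0" --pt "0.08 0 0 0" --pt "0.08 0 0 0"

```text
clock: 19.63
position: [0.5054, 0.2052, 0.0033]
tool_rot: [-3.142, 0.0, 1.701]
force: [-0.7, -2.1, 0.5]
grip_width: 0.0856
```

>>> apply_moves --pt "0.01 0 0 0" --pt "0.02 0 0 0" --pt "0.03 0 0 0" --pt "0.04 0 0 0" --pt "0.05 0 0 0" --pt "0.06 0 0 0" --pt "0.06 0 0 0" --pt "0.06 0 0 0" --pt "0.06 0 0 0" --pt "0.06 0 0 0"

```text
clock: 20.47
position: [0.5054, 0.2053, 0.0033]
tool_rot: [-3.141, 0.001, 1.7]
force: [-0.1, -6.1, 1.5]
grip_width: 0.085
```

The force has risen to 6 N against the push, so the dowel is on the stop. I'll back off gently and then raise.

>>> apply_moves --pt "-0.03 0 0 0" --pt "-0.06 0 0 0" --pt "-0.1 0 0 0" --pt "-0.15 0 0 0" --pt "-0.25 0 0 0" --pt "-0.5 0 0 0" --pt "-1 0 0 0" --pt "-2 0 0 0" --pt "-3 0 0 0" --pt "-4 0 0 0"

```text
clock: 21.3
position: [0.5107, 0.1647, 0.0033]
tool_rot: [3.142, 0.0, 1.7]
force: [0.7, 0.4, -0.6]
grip_width: 0.0853
```

>>> apply_moves --pt "-1 0 -1 0" --pt "-2 0 -3 0" --pt "-2 0 -6 0" --pt "-2 0 -9 0" --pt "-2 0 -12 0" --pt "-2 0 -13 0" --pt "-2 0 -13 0" --pt "-2 0 -13 0" --pt "-2 0 -13 0" --pt "-2 0 -13 0"

```text
clock: 22.13
position: [0.5126, 0.1459, 0.1323]
tool_rot: [-3.14, 0.001, 1.701]
force: [-0.2, -0.2, -0.7]
grip_width: 0.0854
```

```bash
python3 - <<'E'
from h import *
s=telemetry.observe(); f=cams.grab_frame('wrist'); g=cams.grab_frame('scene'); t=cams.grab_frame('top')
print(s['clock'],s['position'],s['force'])
for b in beech(f,.02,s,400): print(b)
print([b for b in beech(t) if -.4<b[0][1]<-.2 and .4<b[0][0]<.7])
a=cv2.resize(f['color'][40:240,90:430],(400,235)); b=cv2.resize(g['color'][150:330,180:480],(400,235))
save({'color':np.hstack([a,b])},'w9.png')
E
```

```text
22.1333 [0.51261905 0.14594542 0.13233412] [-0.20364728 -0.20237986 -0.72493484]
(array([0.6811, 0.1252]), array([0.056, 0.063]), np.float64(0.661), (378, 195, 71, 66))
(array([0.3792, 0.1631]), array([0.023, 0.055]), np.float64(-1.557), (103, 123, 25, 59))
(array([0.5035, 0.2318]), array([0.028, 0.136]), np.float64(0.128), (179, 77, 153, 34))
(array([0.5216, 0.2993]), array([0.021, 0.072]), np.float64(0.138), (244, 0, 87, 28))
[(array([ 0.5481, -0.3112]), array([0.042, 0.14 ]), np.float64(-0.13), (331, 168, 18, 47))]
```

View pics/w9.png

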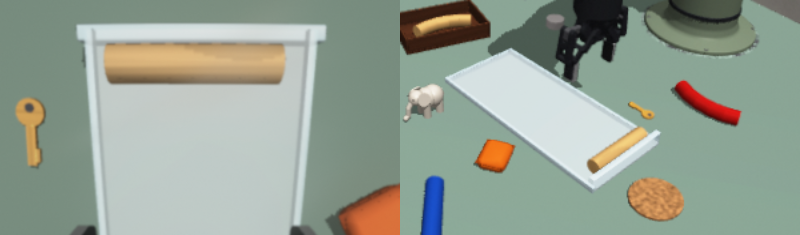

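The straight dowel sits parallel to the stop and touching it, the bowed one is in the box, and the gripper is clear. Handing in.

```bash
python3 -c "
from h import *
print(workorder.job_done())"
```

```text
the job is handed in; nothing more can be done
None
```

I handed the job in after about 22 s of the allowed 64 s. The bowed dowel is in the wooden box and the straight one rests squarely against the stop.

- **Bowed dowel:** I gripped it at its middle, lifted it clear and laid it flat in the box first. The last top picture puts it within about 2 mm of the box's centre.
- **Straight dowel:** I pushed it along the floor from behind with the open fingers, without gripping it. Its surface marks turned between pictures, so it rolled. At the stop I felt about 6 N, then backed the fingers off and raised them.
- **Last checks:** The dowel's angle (0.128 rad) matches the tray's (about 0.13 rad), and it stayed at the stop after the fingers left. No look-alike was touched, and the forces I read stayed under 10 N.
- **Disagreement:** The top and wrist cameras differed by about 5 mm on the dowels' positions; this caused no trouble. No check failed, but handing in gives no verdict.

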